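Tare a weighing dish with the touch-free sensor

ROBOT

A 7-joint arm with a two-finger parallel gripper is mounted at the origin on a cart in front of the work surface, level with it; the furniture and walls round the work are solid. World frame = base frame: x ahead of the robot, y to its left, z up, the work surface at z = 0. Lengths are in m, angles in rad, forces in N, time in s.
With the tool pointing down it reaches from about 0.425 to 0.875 m from the base axis. Payload 4.7 kg.
Tool frame: the origin (TCP) lies on the mounting face of the last link; the fingertips stand 182 mm ahead of it and the grasp point (between the pads) lies 164 mm ahead of it; z points along the fingers, x is the direction in which the jaws open and shut, and the axes are right-handed (so a half turn about z gives the same grasp; the last joint's range is limited). The gripper opens to 87 mm and grips with 3 to 60 N. Pads are 19 mm wide; open, the fingers measure 117 mm over their backs; the gripper's body (75 mm by 190 mm) begins 51 mm behind the grasp point.
Start: joints at [-1.186, 0.321, -0.07, 1.45, 0.023, 1.371, -0.057], TCP at [0.236, 0.606, 0.405] pointing down, gripper open.
Joint ranges: [-2.86, 2.86], [-0.3, 2.09], [-1.38, 1.24], [0.06, 2.45], [-1.56, 4.7], [0.09, 2.05], [-2.69, 2.69]. Speed limits (rad/s): [2.57, 2.57, 3.14, 3.14, 3.14, 3.14, 3.14].

INTERFACE

Orientations are given as a unit quaternion [x, y, z, w].
In Python, from bench import manip, cams, hand_in gives the robot as it stands. The module is installed in compiled form; this text tells all that it offers.
- The arm moves only by the tool play_rows, never from a script. Its argument "targets" is a list that holds one entry, the list of rows, each a list of 7 numbers: the turn, a rotation vector about the tool's x, y, z in degrees, then the shift along the tool's x, y, z in m, then the gripper command: -1 is shut, 1 is fully open, values between are in proportion. A call has 1 to 5 rows; each row shifts and turns the commanded pose from where the row before left it, along the tool's axes as they then stand; what a row does not reach is not made up. A row lasts 1/8 s, in which the tool goes at most 62.5 mm and 10.7 degrees, less where a joint would pass 70% of its speed; a pose out of reach is approached as far as the arm can. A call is refused whole if a number of a shift passes 0.0625 or a number of a turn 10.7, either way. A call with a gripper value outside its range is refused whole. The fingers move at their own pace and stop on an object; "newtons" is the grip in N (left out, the last holds). Time passes only in rows, so rows that do not move let the fingers close. It gives the time, the measured TCP pose, the force and the opening at its end, in the units of the state.
- manip.state(): the state, without advancing time (a new reading comes with each control period).
- cams.snapshot(name): name is "scene" or "top" or "wrist"; returns a dict with "frame" (400x640x3 uint8, red, green, blue), "fov_y" (degrees; the focal length in pixels is half the picture's height over the tangent of half this angle, whatever the lens; pixels are square), "cx", "cy" (the principal point, pixels), "eye" and "rotation" of the camera in the world; the wrist camera has in their place "T_tool_cam" (4x4, takes a point from camera to tool coordinates, whose origin is the TCP and whose axes are the tool frame's). Camera axes: x right, y up, looking along -z (the intrinsics and any distortion apply to the point x, -y, -z); pixel columns grow to the right and rows downward; lengths in m; the calibration is good to about 2 mm. The wrist camera is an equidistant fisheye: a pixel r from the principal point sees the ray r / f radians off the axis. A picture is of the moment at which its call begins: read the wrist's pose just before it. There is no depth.
- hand_in(): hands the job in, once; it reports no verdict.
The state is a dict: "t": time; "q": joint angles; "qvel": joint speeds; "joint_efforts": joint torques, N m; "position": TCP position; "ee_rot": TCP orientation; "wrist_force": force on the tool from outside, world axes, zero at the start; "moment": the same for the moment, N m; "width": finger opening in m.
Only numpy, scipy, OpenCV 4.12 (cv2) and the standard library are available. Lean on these libraries where they do the work, as an engineer would, in place of code of your own. Each camera call takes 0.05 s, during which the arm holds its last target.

TASK

Tare the porcelain dish on the balance: first draw the draft shield's sliding glass lid fully shut, gently pushing its raised black grip with the fingertips, without gripping or lifting anything. Then point straight down at the black window of the touch-free sensor with the blue frame, keep the fingertips (the point midway between them) still 2 to 3 cm above it for two seconds without touching it, and lift the hand at least 15 cm clear. Never bring the fingers close over the orange-framed sensor, which would print a reading, and leave the dish, both sensors, the vials, the weight and the tweezers where they are.

Things in the scene. Friction and masses are not known exactly. Their poses are not given: they have to be found in the camera images.
- balance: white analytical balance, fixed, 340 (x) x 210 (y) mm, turned by its yaw. Origin: centre of its underside; its x axis points to its back, its display is in front (-x). Glass draft-shield chamber at x -85 to 70 mm, solid white rear housing at x 70 to 170 mm, both 200 mm high; the lid's guide rails at y +-99 mm rise to 211 mm.
- lid (a joint): sliding glass lid in a grey frame on top of the chamber, z 200 to 206 mm: 0 = fully shut against its stop, up to 0.100 m = slid back (balance +x) over the rear housing. Starts part open, stays where it is left, about 1.5 N of friction, moves along the balance's x only.
- lid_grip (a point): middle of the upper edge of the upright rear face of the lid's black grip; moves with the lid, balance's axes. The grip, 110 mm long in y, is a ramp in front, upright behind, its top 224 mm above the bench, 18 mm above the lid. To shut it, put the fingertips behind it (+x side), 10 to 13 mm below its top, and push to -x. Lid shut: the point is at x -50 mm of the balance.
- dish: white porcelain evaporating dish with a lip, 85x90x31 mm, standing loose on the balance's round pan (pan top 70 mm above the bench). Origin: centre of its underside.
- sensor_blue: touch-free sensor (tare): grey rounded box, 76 (x) x 64 (y) x 30 mm, loose on the bench to the left or right of the balance, with a blue frame (46x42 mm) round a black window on its top. Origin: centre of its underside.
- sensor_blue_window (a point): centre of the black window, 30x26 mm, inside the blue frame on top of that sensor, 30 mm above the bench. z up.
- sensor_orange: the same sensor with an orange frame (print), on the other side of the balance. Origin: centre of its underside.
- sensor_orange_window (a point): centre of the black window inside the orange frame, 30 mm above the bench. z up.
- vial_yellow: upright glass vial with yellow contents and a black cap, 26 mm across, 60 mm high. Origin: centre of its underside.
- vial_red: upright glass vial with red contents and a black cap, 26 mm across, 60 mm high. Origin: centre of its underside.
- weight: brass check weight with a knob, 23 mm across, 26 mm high. Origin: centre of its underside.
- tweezers: steel tweezers lying on the bench, 123x12x8 mm, along their x axis. Origin: centre of the underside.
Mind the look-alikes: they are no part of the job. Leave any brown or yellow look-alike of the dish alone.

How it is judged:
On the way, in this order (a step that is already met when the one before it is completed fails the run):
1. the draft shield's lid is fully shut (value of joint lid below 0.003 m), for 0.2 s.
2. the hand points at the blue-framed sensor's window and dwells there (value of joint lid below 0.004 m and horizontal distance between the grasp point and sensor_blue_window below 0.015 m and z of the grasp point in the frame of sensor_blue_window between 0.015 and 0.068 m), for 1.6 s.
At the end, for the whole second after the job is handed in: The lid is within 4 mm of its shut stop; the grasp point is more than 13 cm from the blue-framed sensor's window; the dish stands upright within 6 mm, both sensors within 4 mm and the vials, weight and tweezers within 10 mm of where they were (value of joint lid below 0.004 m and distance between the grasp point and sensor_blue_window above 0.13 m and angle between dish's own z axis and vertical below 0.1 rad and distance of dish from where it was at the start of the episode below 0.006 m and distance of each of sensor_blue, sensor_orange from where it was at the start of the episode below 0.004 m and distance of each of vial_yellow, vial_red, weight, tweezers from where it was at the start of the episode below 0.01 m); the robot touches nothing.
It fails at once if a sensor or the dish is touched (contact force between any of the arm, the fingers and sensor_blue above 0.3 N or contact force between any of the arm, the fingers and sensor_orange above 0.3 N or contact force between any of the arm, the fingers and dish above 0.3 N).
It fails at once if the orange-framed sensor is set off (grasp point within 4 cm sideways and 8 cm above its window) (horizontal distance between the grasp point and sensor_orange_window below 0.04 m and z of the grasp point in the frame of sensor_orange_window below 0.08 m).
It fails at once if the lid is slammed (faster than 0.3 m/s) (velocity of joint lid below -0.3 m/s or velocity of joint lid above 0.3 m/s).
It fails at once if the balance or its lid is pushed with more than 40 N (contact force between any of the fingers, the arm and balance above 40 N).
It fails at once if a bystander is disturbed (moved over 15 mm) (distance of any of vial_yellow, vial_red, weight, tweezers from where it was at the start of the episode above 0.015 m).
It also fails if it takes over 48 s, if anything falls off the work surface, if the arm or the gripper's body presses on something with over 40 N, if the wrist force passes 120 N, or if a joint passes its speed limit or range.

## Working session

There is one attempt and no reset: what is moved stays moved. The work goes in short steps, Python scripts to look and compute and a tool call to move; the robot and the scene stay as the last step left them, time stands still between calls to the robot, and variables do not carry over. Pictures are saved under pics/ and viewed, and the job is handed in when it is done.

Besides the shell and the picture viewer there is one more tool, called after "Call:" as name(argument=value, ...), one argument or row to a line, values as JSON. play_rows: Moves the arm, as the interface text tells. Its arguments: {"type":"object","properties":{"targets":{"type":"array"},"newtons":{"type":"number"}},"required":["targets"]}

```bash
mkdir -p pics
cat > h.py <<'E'
import numpy as np, cv2
from bench import manip, cams
def save(name,fn):
    s=manip.state(); d=cams.snapshot(name)
    cv2.imwrite('pics/'+fn+'.png',d['frame'][:,:,::-1])
    d['state']=s
    import pickle; pickle.dump(d,open('pics/'+fn+'.pkl','wb'))
    return d
def load(fn):
    import pickle; return pickle.load(open('pics/'+fn+'.pkl','rb'))
def ray(d,u,v):
    f=200/np.tan(np.radians(d['fov_y'])/2)
    f=d['frame'].shape[0]/2/np.tan(np.radians(d['fov_y'])/2)
    return np.array(d['eye']),np.array(d['rotation'])@np.array([(u-d['cx'])/f,-(v-d['cy'])/f,-1.0])
def onz(d,u,v,z):
    e,r=ray(d,u,v); t=(z-e[2])/r[2]; return e+t*r
def proj(d,p):
    f=d['frame'].shape[0]/2/np.tan(np.radians(d['fov_y'])/2)
    c=np.array(d['rotation']).T@(np.array(p)-np.array(d['eye']))
    return d['cx']+f*c[0]/-c[2], d['cy']-f*c[1]/-c[2]
E
python3 - <<'E'
from h import *
print(manip.state())
for n in ['scene','top','wrist']:
    d=save(n,n+'0'); print(n,{k:v for k,v in d.items() if k not in('frame','state')})
E
```

```text
{'t': 0.0, 'q': array([-1.18591383,  0.32184827, -0.07010883,  1.45169059,  0.02260281,
        1.37077154, -0.05694024]), 'qvel': array([ 0.0004832 , -0.00133478, -0.00046154,  0.00068914,  0.0021578 ,
       -0.00078468,  0.00072569]), 'joint_efforts': array([-7.60939620e-04, -4.91272616e+01, -4.04452616e-01, -3.12529743e+01,
       -6.39847596e-02,  4.35101381e-02,  1.48189333e-04]), 'position': array([0.23546835, 0.60563302, 0.40363712]), 'ee_rot': array([ 8.25327343e-01,  5.64653739e-01, -7.69415121e-04,  5.82576056e-04]), 'wrist_force': array([-0.43105166, -0.08715556, -0.36483342]), 'moment': array([ 0.02428941, -0.017489  ,  0.00511083]), 'width': 0.08709404789044889}
scene {'fov_y': 53.85373172828308, 'cx': 321.2481946020196, 'cy': 200.29844337459377, 'eye': array([ 0.06532853, -0.42443058,  0.96739936]), 'rotation': array([ 0.31298017, -0.13406427, -0.39460027,  0.85344057])}
top {'fov_y': 51.91424116107654, 'cx': 318.3968150954072, 'cy': 199.0452329828809, 'eye': array([0.4831813 , 0.04925555, 1.11584409]), 'rotation': array([-0.03248181,  0.03943011,  0.70722917, -0.70513623])}
wrist {'fov_y': 65.70646984690485, 'cx': 318.9636763495952, 'cy': 199.50800299882073, 'T_tool_cam': array([[ 9.99999758e-01,  6.23918525e-04,  3.06872482e-04,
         1.78510823e-04],
       [ 6.85727784e-04, -9.57968447e-01, -2.86872766e-01,
        -7.88869484e-02],
       [ 1.14988923e-04,  2.86872907e-01, -9.57968644e-01,
         1.85698119e-02],
       [ 0.00000000e+00,  0.00000000e+00,  0.00000000e+00,
         1.00000000e+00]])}
```

Rotation is a quaternion; I'll handle that.

```bash
sed -i "s/np.array(d\['rotation'\])/Rq(d)/g; 1a from scipy.spatial.transform import Rotation as Rn\ndef Rq(d): return Rn.from_quat(d['rotation']).as_matrix()" h.py; cat h.py | head -20
```

```text
import numpy as np, cv2
from scipy.spatial.transform import Rotation as Rn
def Rq(d): return Rn.from_quat(d['rotation']).as_matrix()
from bench import manip, cams
def save(name,fn):
    s=manip.state(); d=cams.snapshot(name)
    cv2.imwrite('pics/'+fn+'.png',d['frame'][:,:,::-1])
    d['state']=s
    import pickle; pickle.dump(d,open('pics/'+fn+'.pkl','wb'))
    return d
def load(fn):
    import pickle; return pickle.load(open('pics/'+fn+'.pkl','rb'))
def ray(d,u,v):
    f=200/np.tan(np.radians(d['fov_y'])/2)
    f=d['frame'].shape[0]/2/np.tan(np.radians(d['fov_y'])/2)
    return np.array(d['eye']),Rq(d)@np.array([(u-d['cx'])/f,-(v-d['cy'])/f,-1.0])
def onz(d,u,v,z):
    e,r=ray(d,u,v); t=(z-e[2])/r[2]; return e+t*r
def proj(d,p):
    f=d['frame'].shape[0]/2/np.tan(np.radians(d['fov_y'])/2)
```

View pics/scene0.png

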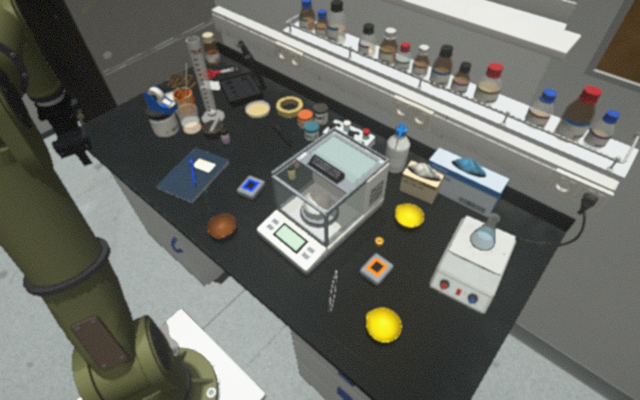

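View pics/top0.png

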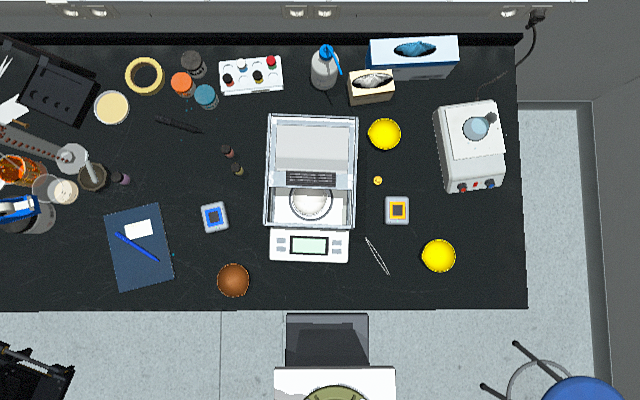

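View pics/wrist0.png

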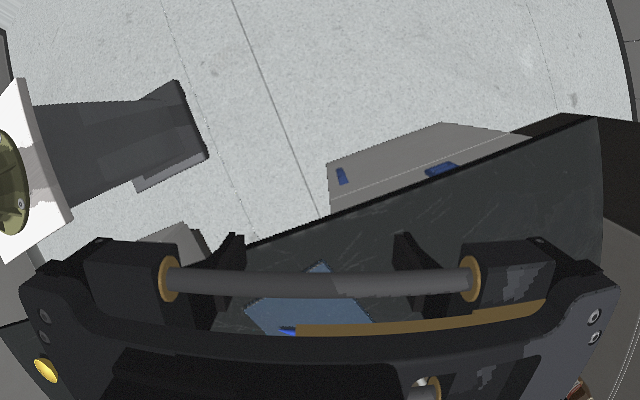

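Candidates: the blue-framed sensor is at top (214,217) and the orange-framed one at top (397,209). The lid grip is the black bar at top (311,180). Look-alikes: the blue notebook and pen at (140,247), the brown bowl at (233,280), and the yellow bowls at (384,134) and (438,255). I choose the blue frame at (214,217) and will check it in a close crop.

Run:
```python
from h import *
d=load('top0');f=d['frame'][:,:,::-1]
cv2.imwrite('pics/ctop.png',cv2.resize(f[100:280,190:410],None,fx=3.3,fy=3.3,interpolation=cv2.INTER_CUBIC))
d=load('scene0');f=d['frame'][:,:,::-1]
cv2.imwrite('pics/cscene.png',cv2.resize(f[120:290,220:420],None,fx=3.5,fy=3.5,interpolation=cv2.INTER_CUBIC))
```

```text
(no output)
```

View pics/ctop.png

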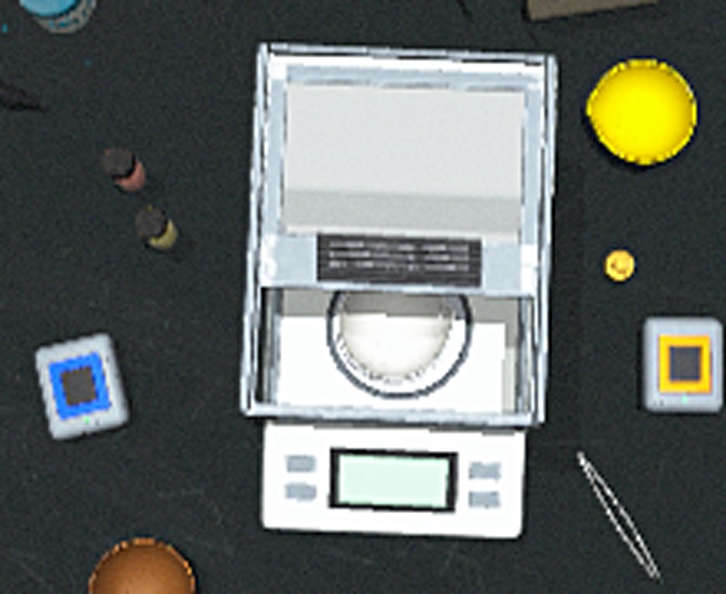

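View pics/cscene.png

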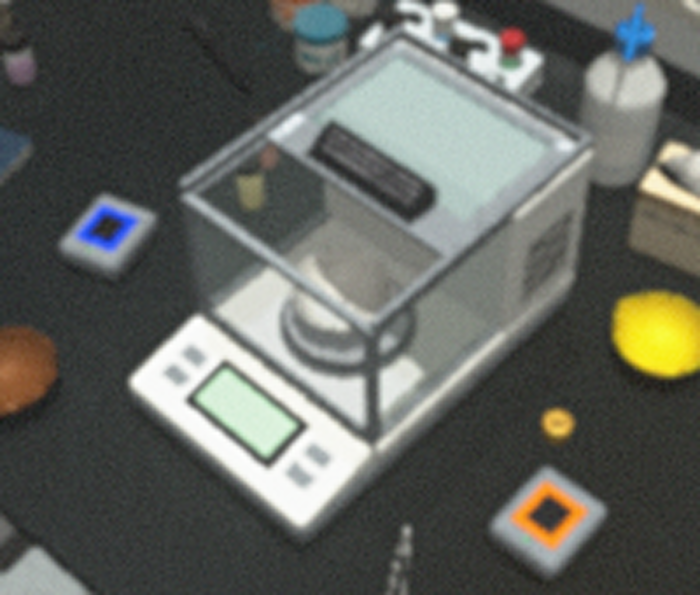

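The crops show the blue-framed sensor with its black window at top (214,217), left of the balance, with the two vials behind it. The grip's bar spans top (286..336, 171..187). The orange-framed sensor is to the right. Next I measure.

Run:
```python
from h import *
t=load('top0'); s=load('scene0')
for n,d in(('top',t),('scene',s)):
    hsv=cv2.cvtColor(d['frame'],cv2.COLOR_RGB2HSV)
    for c,lo,hi in(('blue',(105,150,120),(130,255,255)),('orange',(8,150,150),(24,255,255))):
        m=cv2.inRange(hsv,lo,hi); k,l,st,ce=cv2.connectedComponentsWithStats(m)
        for i in range(1,k):
            if st[i,4]>60:
                ys,xs=np.where(l==i)
                (rc,_,ang)=cv2.minAreaRect(np.c_[xs,ys].astype(np.float32))
                print(n,c,st[i],rc,ang,onz(d,*rc,.03).round(4))
    g=cv2.cvtColor(d['frame'],cv2.COLOR_RGB2GRAY)
    # grip
    x0,x1,y0,y1=(275,345,165,195) if n=='top' else (300,350,150,190)
    m=np.zeros_like(g); m[y0:y1,x0:x1]=(g[y0:y1,x0:x1]<110)*255
    k,l,st,ce=cv2.connectedComponentsWithStats(m); i=1+np.argmax(st[1:,4]); ys,xs=np.where(l==i)
    r=cv2.minAreaRect(np.c_[xs,ys].astype(np.float32)); print(n,'grip',st[i],r)
    for p in cv2.boxPoints(r): print(p, onz(d,*p,.224).round(4), onz(d,*p,.206).round(4))
# balance display-plate edges
for u,v in ((270.2,228),(349,231),(269.5,260),(348,263)): print(u,v,onz(t,u,v,.05).round(4))
# roof corners at .211
for u,v in((269,114),(358,117),(263.5,225),(354,228)): print(u,v,onz(t,u,v,.21).round(4))
```

```text
top blue [205 207  18  20 163] (213.42694091796875, 216.51683044433594) 77.00537872314453 [0.5484 0.3156 0.03  ]
top blue [  0 208  33  13 145] (15.617650985717773, 213.97059631347656) 75.96376037597656 [0.5566 0.8343 0.03  ]
top blue [114 231  45  31 213] (136.25430297851562, 246.8632049560547) 34.07719802856445 [0.4695 0.515  0.03  ]
top blue [ 544  377   80   23 1289] (583.5, 388.0) -0.0 [ 0.1075 -0.6368  0.03  ]
top orange [171  72  21  20 328] (181.0, 81.5) 90.0 [0.9172 0.4121 0.03  ]
top orange [  8 156  16  23  92] (18.200002670288086, 164.90000915527344) 63.43495178222656 [0.6873 0.8368 0.03  ]
top orange [225 271  18  18 229] (233.7000274658203, 279.60003662109375) 53.13010025024414 [0.3841 0.2593 0.03  ]
top grip [286 171  50  16 519] ((310.4875183105469, 178.3866729736328), (49.42589569091797, 14.089444160461426), 1.847610354423523)
[285.56027 184.63095] [0.6061 0.1121 0.224 ] [0.6086 0.1133 0.206 ]
[286.01456 170.54883] [0.6373 0.1112 0.224 ] [0.6404 0.1125 0.206 ]
[335.41476 172.1424 ] [0.6336 0.0027 0.224 ] [0.6366 0.0018 0.206 ]
[334.96048 186.22452] [0.6024 0.0039 0.2
[... 687 characters left out ...]
ene grip [308 155  36  29 465] ((326.07073974609375, 169.16343688964844), (38.027591705322266, 12.741711616516113), 32.905242919921875)
[306.64636 164.18295] [0.5958 0.1018 0.224 ] [0.6086 0.1145 0.206 ]
[313.5683  153.48538] [0.6384 0.1148 0.224 ] [0.6523 0.1279 0.206 ]
[345.49512 174.14392] [ 6.332e-01 -4.000e-04  2.240e-01] [0.647  0.0098 0.206 ]
[338.57318 184.84149] [ 0.5927 -0.0102  0.224 ] [ 6.055e-01 -2.000e-04  2.060e-01]
270.2 228 [0.517  0.1635 0.05  ]
349 231 [ 0.5086 -0.0404  0.05  ]
269.5 260 [0.4351 0.1646 0.05  ]
348 263 [ 0.4267 -0.0369  0.05  ]
269 114 [0.7693 0.1512 0.21  ]
358 117 [ 0.7622 -0.0502  0.21  ]
263.5 225 [0.5186 0.1611 0.21  ]
354 228 [ 0.5114 -0.038   0.21  ]
```

Call:
play_rows(
  targets=[
    [[0, 0, -9.6, 0, 0, -0.05, -1], [0, 0, -9.6, 0, 0, -0.05, -1], [0, 0, 0, 0, 0, 0, -1]],
  ],
  newtons=10,
)

```text
t: 0.52
position: [0.2356, 0.6061, 0.5099]
ee_rot: [0.719, 0.695, 0.004, -0.002]
wrist_force: [-0.1, 0.2, -0.1]
width: 0.065
```

Call:
play_rows(
  targets=[
    [[0, 0, 0, -0.0356, 0.0323, 0, -1], [0, 0, 0, -0.0356, 0.0323, 0, -1], [0, 0, 0, -0.0356, 0.0323, 0, -1], [0, 0, 0, -0.0356, 0.0323, 0, -1], [0, 0, 0, -0.0356, 0.0323, 0, -1]],
  ],
)

```text
t: 1.15
position: [0.3914, 0.4207, 0.5036]
ee_rot: [0.72, 0.694, -0.001, 0.0]
wrist_force: [0.6, 0.1, -0.3]
width: 0.015
```

Call:
play_rows(
  targets=[
    [[0, 0, 0, -0.0356, 0.0323, 0, -1], [0, 0, 0, -0.0356, 0.0323, 0, -1], [0, 0, 0, -0.0356, 0.0323, 0, -1], [0, 0, 0, -0.0356, 0.0323, 0, -1], [0, 0, 0, -0.0356, 0.0323, 0, -1]],
  ],
)

```text
t: 1.78
position: [0.5463, 0.2372, 0.5036]
ee_rot: [0.72, 0.694, -0.001, -0.0]
wrist_force: [0.3, -0.1, 0.3]
width: 0.0007
```

Call:
play_rows(
  targets=[
    [[0, 0, 0, -0.0356, 0.0323, 0, -1], [0, 0, 0, -0.0356, 0.0323, 0, -1], [0, 0, 0, -0.0356, 0.0323, 0, -1], [0, 0, 0, -0.0356, 0.0323, 0, -1], [0, 0, 0, 0, 0, 0, -1]],
  ],
)

```text
t: 2.4
position: [0.6713, 0.0866, 0.5025]
ee_rot: [0.723, 0.691, -0.002, 0.001]
wrist_force: [-1.2, 0.0, -0.2]
width: 0.0
```

Call:
play_rows(
  targets=[
    [[0, 0, 0, -0.031, 0.02, 0.02, -1], [0, 0, 0, 0, 0, 0.03, -1], [0, 0, 0, 0, 0, 0, -1]],
  ],
)

```text
t: 2.78
position: [0.6877, 0.0609, 0.4511]
ee_rot: [0.72, 0.694, -0.002, -0.002]
wrist_force: [-0.7, 0.4, -0.1]
width: 0.0003
```

Run:
```python
from h import *
print(manip.state()['position'],manip.state()['ee_rot'])
save('wrist','w1');save('top','t1');d=save('scene','s1')
f=d['frame'][:,:,::-1]
cv2.imwrite('pics/s1c.png',cv2.resize(f[60:290,220:450],None,fx=2.6,fy=2.6,interpolation=cv2.INTER_CUBIC))
```

```text
[0.68773632 0.06091535 0.45106717] [ 0.71952105  0.69446217 -0.00239837 -0.00244814]
```

View pics/w1.png

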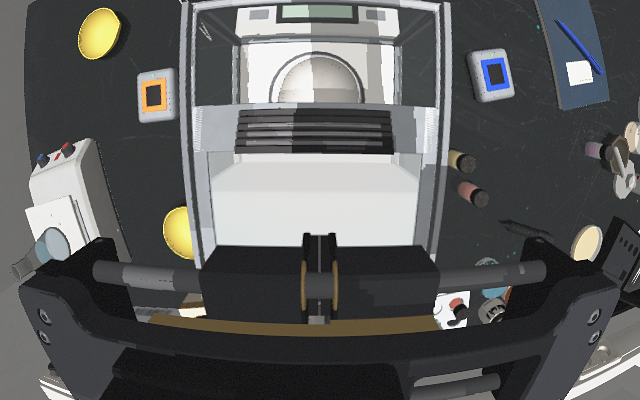

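View pics/s1c.png

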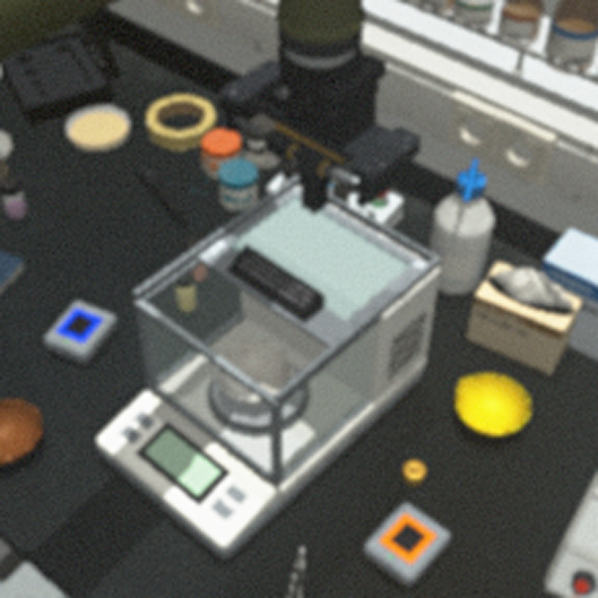

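The wrist view shows the closed fingers behind the grip at (319,280) and the grip bar at columns 236–394, rows 108–153. It sits nearly centred ahead of the fingers. I'll cross-check its rear edge and both sensors from this view.

```bash
cat >> h.py <<'E'
def wz(d,u,v,z):
    f=200/np.tan(np.radians(d['fov_y'])/2)
    dx,dy=u-d['cx'],v-d['cy']; r=np.hypot(dx,dy); th=r/f
    c=np.array([np.sin(th)*dx/r,-np.sin(th)*dy/r,-np.cos(th)])
    T=np.array(d['T_tool_cam']); R=Rn.from_quat(d['state']['ee_rot']).as_matrix(); p=np.array(d['state']['position'])
    e=p+R@T[:3,3]; w=R@T[:3,:3]@c
    return e+w*(z-e[2])/w[2]
E
python3 - <<'E'
from h import *
d=load('w1'); g=cv2.cvtColor(d['frame'],cv2.COLOR_RGB2GRAY)
for u in (250,380): print(u,g[100:165:1,u].tolist())
for u,v in((236,153),(394,153),(315,153)): print(wz(d,u,v,.224).round(4))
hsv=cv2.cvtColor(d['frame'],cv2.COLOR_RGB2HSV)
for c,lo,hi,x in(('blue',(105,150,120),(130,255,255),(460,520)),('orange',(5,150,150),(24,255,255),(130,180))):
    m=cv2.inRange(hsv,lo,hi);m[:,:x[0]]=0;m[:,x[1]:]=0;m[130:]=0
    r=cv2.minAreaRect(cv2.findNonZero(m)); print(c,r,wz(d,*r[0],.03).round(4))
E
```

```text
250 [248, 250, 254, 134, 179, 181, 180, 182, 183, 126, 68, 87, 86, 86, 86, 65, 37, 82, 86, 87, 86, 79, 66, 67, 104, 145, 162, 106, 83, 71, 48, 75, 118, 143, 144, 133, 98, 52, 50, 75, 91, 144, 140, 144, 122, 76, 56, 82, 82, 82, 82, 80, 77, 137, 212, 230, 228, 227, 227, 227, 227, 226, 217, 212, 214]
380 [169, 170, 171, 152, 120, 129, 125, 128, 127, 131, 66, 47, 50, 51, 51, 50, 41, 37, 53, 54, 54, 52, 48, 47, 56, 76, 98, 98, 59, 51, 41, 26, 62, 93, 103, 107, 79, 43, 32, 31, 29, 46, 90, 87, 88, 63, 36, 33, 31, 33, 32, 30, 30, 23, 155, 236, 229, 227, 227, 227, 227, 228, 226, 213, 214]
[0.6341 0.0053 0.224 ]
[0.6382 0.1147 0.224 ]
[0.6369 0.0601 0.224 ]
blue ((494.80615234375, 73.66011047363281), (31.930049896240234, 22.5609073638916), 77.00537872314453) [0.5486 0.317  0.03  ]
orange ((153.69000244140625, 95.01068878173828), (33.22163391113281, 23.77897071838379), 88.02507019042969) [ 0.5647 -0.1676  0.03  ]
```

Call:
play_rows(
  targets=[
    [[0, 0, 0, 0, 0, 0.03, -1], [0, 0, 0, 0, 0, 0.02, -1], [0, 0, 0, 0, 0, 0, -1], [0, 0, 0, 0, 0, 0, -1]],
  ],
)

```text
t: 3.42
position: [0.6888, 0.0601, 0.406]
ee_rot: [0.72, 0.694, 0.001, 0.0]
wrist_force: [-0.2, -0.2, -0.3]
width: 0.0003
```

Call:
play_rows(
  targets=[
    [[0, 0, 0, 0, 0, 0.006, -1], [0, 0, 0, 0, -0.01, 0.0055, -1], [0, 0, 0, 0, -0.01, 0, -1], [0, 0, 0, 0, 0, 0, -1]],
  ],
)

```text
t: 3.92
position: [0.6678, 0.0607, 0.3937]
ee_rot: [0.72, 0.694, 0.0, -0.0]
wrist_force: [0.3, 0.3, -0.2]
width: 0.0008
```

Run:
```python
from h import *
s=manip.state();print(s['position'],s['wrist_force'])
save('wrist','w2');d=save('scene','s2')
f=d['frame'][:,:,::-1]
cv2.imwrite('pics/s2c.png',cv2.resize(f[90:230,250:420],None,fx=4,fy=4,interpolation=cv2.INTER_CUBIC))
```

```text
[0.66775901 0.06071232 0.3937281 ] [ 0.30855644  0.34259221 -0.19046353]
```

View pics/w2.png

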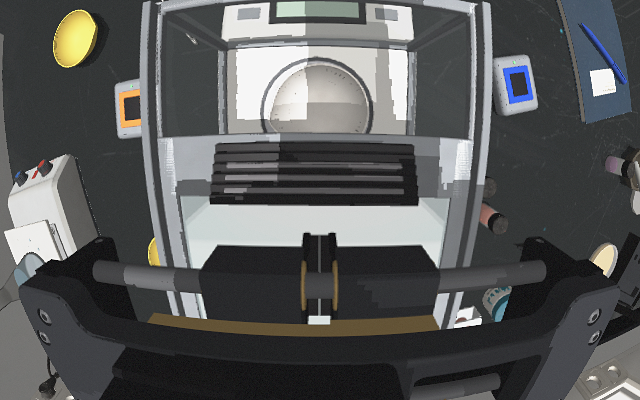

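View pics/s2c.png

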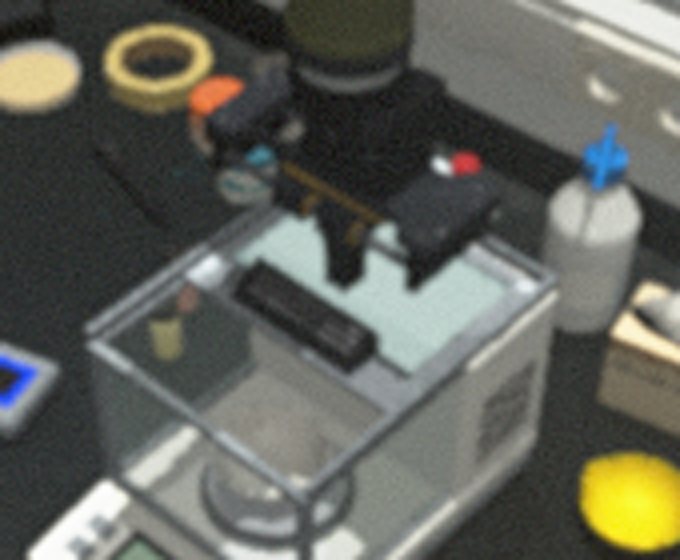

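Call:
play_rows(
  targets=[
    [[0, 0, 0, 0, -0.007, 0, -1], [0, 0, 0, 0, -0.006, 0, -1], [0, 0, 0, 0, -0.006, 0, -1], [0, 0, 0, 0, -0.006, 0, -1], [0, 0, 0, 0, -0.006, 0, -1]],
  ],
)

```text
t: 4.65
position: [0.6374, 0.0618, 0.3934]
ee_rot: [0.72, 0.694, 0.0, 0.0]
wrist_force: [1.6, 0.2, 0.0]
width: 0.0006
```

Call:
play_rows(
  targets=[
    [[0, 0, 0, 0, -0.008, 0, -1], [0, 0, 0, 0, -0.008, 0, -1], [0, 0, 0, 0, -0.008, 0, -1], [0, 0, 0, 0, -0.008, 0, -1], [0, 0, 0, 0, -0.008, 0, -1]],
  ],
)

```text
t: 5.28
position: [0.5971, 0.0633, 0.3933]
ee_rot: [0.72, 0.694, 0.0, -0.0]
wrist_force: [2.0, 1.1, -0.9]
width: 0.0002
```

Run:
```python
from h import *
s=manip.state();print(s['position'],s['wrist_force'])
d=save('scene','s3');save('wrist','w3')
f=d['frame'][:,:,::-1]
cv2.imwrite('pics/s3c.png',cv2.resize(f[90:230,250:420],None,fx=4,fy=4,interpolation=cv2.INTER_CUBIC))
```

```text
[0.59706216 0.06333681 0.39334214] [ 2.01647583  1.07925286 -0.89722634]
```

View pics/s3c.png

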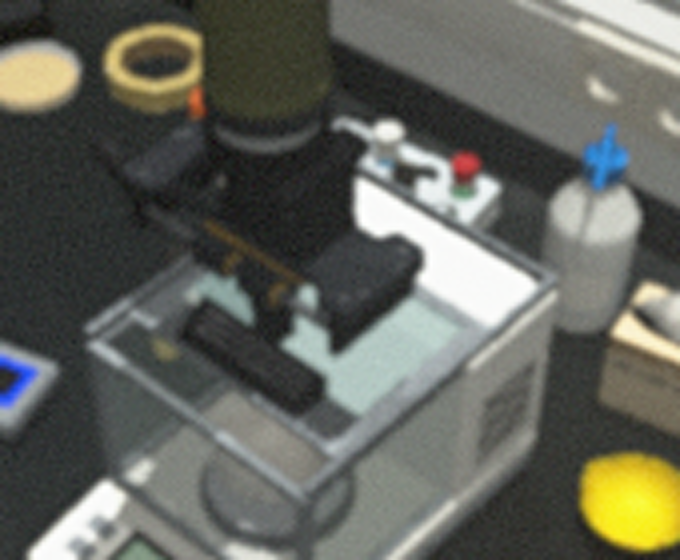

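The crop shows the lid moving forward with the fingers behind the grip. About 35–40 mm remain, so I slow down near the stop.

Call:
play_rows(
  targets=[
    [[0, 0, 0, 0, -0.007, 0, -1], [0, 0, 0, 0, -0.007, 0, -1], [0, 0, 0, 0, -0.006, 0, -1], [0, 0, 0, 0, -0.004, 0, -1], [0, 0, 0, 0, -0.003, 0, -1]],
  ],
)

```text
t: 6.0
position: [0.5704, 0.0641, 0.3933]
ee_rot: [0.72, 0.694, 0.0, 0.0]
wrist_force: [1.8, 1.2, 0.6]
width: 0.0003
```

Call:
play_rows(
  targets=[
    [[0, 0, 0, 0, -0.002, 0, -1], [0, 0, 0, 0, -0.002, 0, -1], [0, 0, 0, 0, -0.002, 0, -1]],
  ],
)

```text
t: 6.38
position: [0.5646, 0.0644, 0.3933]
ee_rot: [0.72, 0.694, 0.0, 0.0]
wrist_force: [1.2, 0.7, -0.0]
width: 0.0003
```

Call:
play_rows(
  targets=[
    [[0, 0, 0, 0, -0.002, 0, -1], [0, 0, 0, 0, -0.002, 0, -1], [0, 0, 0, 0, 0, 0, -1]],
  ],
)

```text
t: 6.75
position: [0.561, 0.0645, 0.3934]
ee_rot: [0.72, 0.694, 0.001, 0.001]
wrist_force: [4.3, -0.1, -0.6]
width: 0.0009
```

Call:
play_rows(
  targets=[
    [[0, 0, 0, 0, -0.002, 0, -1], [0, 0, 0, 0, 0, 0, -1]],
  ],
)

```text
t: 7.0
position: [0.5601, 0.0645, 0.3935]
ee_rot: [0.72, 0.694, 0.002, 0.002]
wrist_force: [9.5, 0.0, -4.5]
width: 0.0007
```

The force has risen to 9.5 N, so the lid is at its stop. I hold briefly, back off and lift.

Call:
play_rows(
  targets=[
    [[0, 0, 0, 0, 0, 0, -1], [0, 0, 0, 0, 0, 0, -1], [0, 0, 0, 0, 0.012, 0, -1], [0, 0, 0, 0, 0.012, 0, -1], [0, 0, 0, 0, 0, -0.03, -1]],
  ],
)

```text
t: 7.62
position: [0.5827, 0.0636, 0.4206]
ee_rot: [0.72, 0.694, -0.003, -0.002]
wrist_force: [0.3, -0.0, 1.0]
width: 0.0001
```

Call:
play_rows(
  targets=[
    [[0, 0, 0, 0, 0, -0.04, -1], [0, 0, 0, 0, 0, -0.04, -1], [0, 0, 0, 0.05, 0, 0, -1], [0, 0, 0, 0.05, 0, 0, -1], [0, 0, 0, 0, 0, 0, -1]],
  ],
)

```text
t: 8.25
position: [0.5856, 0.1694, 0.502]
ee_rot: [0.717, 0.698, -0.001, -0.002]
wrist_force: [0.2, -0.8, -0.1]
width: 0.0002
```

Run:
```python
from h import *
s=manip.state();print(s['position'],s['ee_rot'],s['wrist_force'])
d=save('scene','s4');save('wrist','w4');t=save('top','t4')
f=d['frame'][:,:,::-1]
a=cv2.resize(f[120:260,250:400],None,fx=2.6,fy=2.6,interpolation=cv2.INTER_CUBIC)
f=t['frame'][:,:,::-1]
b=cv2.resize(f[100:280,190:410],None,fx=1.8,fy=1.8,interpolation=cv2.INTER_CUBIC)
h=max(a.shape[0],b.shape[0]); o=np.zeros((h,a.shape[1]+b.shape[1],3),np.uint8);o[:a.shape[0],:a.shape[1]]=a;o[:b.shape[0],a.shape[1]:]=b
cv2.imwrite('pics/c4.png',o)
```

```text
[0.58561586 0.16939208 0.50204542] [ 7.16571228e-01  6.97511548e-01 -6.38088498e-04 -1.70551302e-03] [ 0.20937607 -0.78188962 -0.12546806]
```

View pics/c4.png

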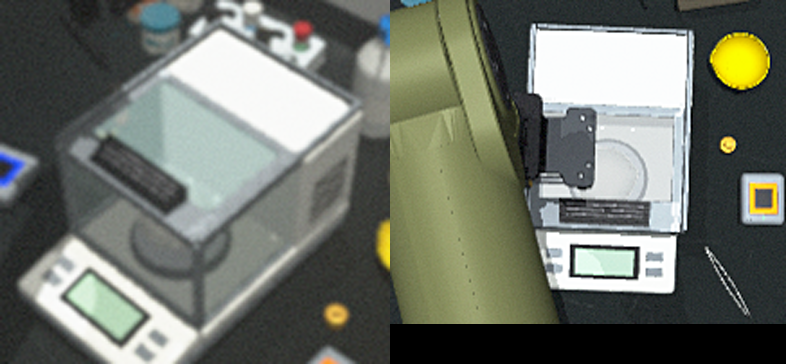

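View pics/w4.png

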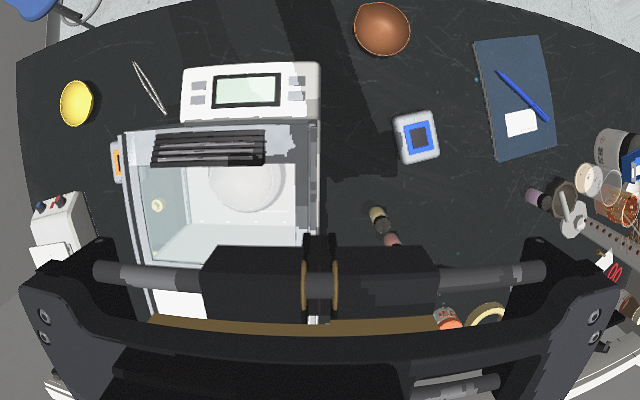

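Both views show the lid's front frame flush at the chamber's front, with the grip at the front edge. I'll put numbers on the lid travel and re-measure the blue window (wrist (416,137)).

Run:
```python
from h import *
s=load('s4');g=cv2.cvtColor(s['frame'],cv2.COLOR_RGB2GRAY)
m=np.zeros_like(g);m[165:205,282:326]=(g[165:205,282:326]<70)*255
k,l,st,ce=cv2.connectedComponentsWithStats(m); i=1+np.argmax(st[1:,4]); ys,xs=np.where(l==i)
r=cv2.minAreaRect(np.c_[xs,ys].astype(np.float32));print(st[i],r)
for p in cv2.boxPoints(r): print(p,onz(s,*p,.224).round(4))
d=load('w4')
for u,v in((152,164),(264,164),(208,164)): print(wz(d,u,v,.224).round(4))
t=load('t4');g=cv2.cvtColor(t['frame'],cv2.COLOR_RGB2GRAY);print([ (v,int(g[v,320])) for v in range(202,230)])
for v in (210.5,): print(onz(t,310,v,.224).round(4))
for d,f,b in((load('w4'),wz,(380,450,100,180)),(s,onz,(235,270,170,200))):
    hsv=cv2.cvtColor(d['frame'],cv2.COLOR_RGB2HSV)
    m=cv2.inRange(hsv,(105,150,120),(130,255,255));k=np.zeros_like(m);k[b[2]:b[3],b[0]:b[1]]=m[b[2]:b[3],b[0]:b[1]]
    r=cv2.minAreaRect(cv2.findNonZero(k));print('blue',r,f(d,*r[0],.03).round(4))
```

```text
[285 172  36  30 201] ((302.9609375, 187.10606384277344), (38.009490966796875, 11.458744049072266), 36.15818786621094)
[284.23624 180.51878] [0.515  0.1064 0.224 ]
[290.9971 171.2671] [0.55   0.1158 0.224 ]
[321.68564 193.69334] [0.5428 0.0033 0.224 ]
[314.92477 202.94502] [ 0.5095 -0.0034  0.224 ]
[0.5446 0.0102 0.224 ]
[0.5511 0.1199 0.224 ]
[0.5484 0.0687 0.224 ]
[(202, 217), (203, 215), (204, 218), (205, 214), (206, 207), (207, 210), (208, 211), (209, 212), (210, 191), (211, 127), (212, 63), (213, 90), (214, 123), (215, 75), (216, 83), (217, 101), (218, 54), (219, 104), (220, 118), (221, 83), (222, 60), (223, 62), (224, 74), (225, 140), (226, 216), (227, 167), (228, 68), (229, 122)]
[0.5492 0.0587 0.224 ]
blue ((418.3707275390625, 137.1067352294922), (29.156784057617188, 25.559030532836914), 77.00537872314453) [0.5484 0.3174 0.03  ]
blue ((250.1800079345703, 184.75999450683594), (10.399999618530273, 12.600001335144043), 36.86989974975586) [0.5486 0.3165 0.03  ]
```

Call:
play_rows(
  targets=[
    [[0, 0, 0, 0.05, -0.013, 0, -1], [0, 0, 0, 0.05, -0.013, 0, -1], [0, 0, 0, 0.0455, -0.016, 0, -1], [0, 0, 0, 0, 0, 0, -1], [0, 0, 0, 0, 0, 0, -1]],
  ],
)

```text
t: 9.02
position: [0.5503, 0.3086, 0.5033]
ee_rot: [0.721, 0.693, -0.0, 0.001]
wrist_force: [-0.1, 0.0, 0.1]
width: 0.0004
```

Call:
play_rows(
  targets=[
    [[0, 0, 0, 0, 0, 0.04, -1], [0, 0, 0, 0, 0, 0.05, -1], [0, 0, 0, 0, 0, 0.04, -1], [0, 0, 0, 0, 0, 0, -1], [0, 0, 0, 0, 0, 0, -1]],
  ],
)

```text
t: 9.65
position: [0.5506, 0.3093, 0.3754]
ee_rot: [0.72, 0.694, 0.001, 0.001]
wrist_force: [0.8, 0.4, 1.0]
width: 0.0008
```

Run:
```python
from h import *
s=manip.state();print(s['position'],s['ee_rot'],s['wrist_force'])
R=Rn.from_quat(s['ee_rot']).as_matrix(); g=s['position']+.164*R[:,2]; print('grasp',g, R[:,2]); 
dl=np.array([.5485,.3168,.0725])-g; print('tool delta',R.T@dl)
d=save('scene','s5')
save('wrist','w5')
f=d['frame'][:,:,::-1]
cv2.imwrite('pics/s5c.png',cv2.resize(f[90:230,190:330],None,fx=4,fy=4,interpolation=cv2.INTER_CUBIC))
```

```text
[0.55062892 0.30933405 0.37544523] [7.20422796e-01 6.93533683e-01 1.31865370e-03 5.36237568e-04] [0.75057534 0.42139528 1.02573503]
grasp [0.5510625  0.3095073  0.21144589] [ 0.00264377  0.00105643 -0.99999595]
tool delta [ 0.00702935 -0.00319941  0.13894626]
```

View pics/s5c.png

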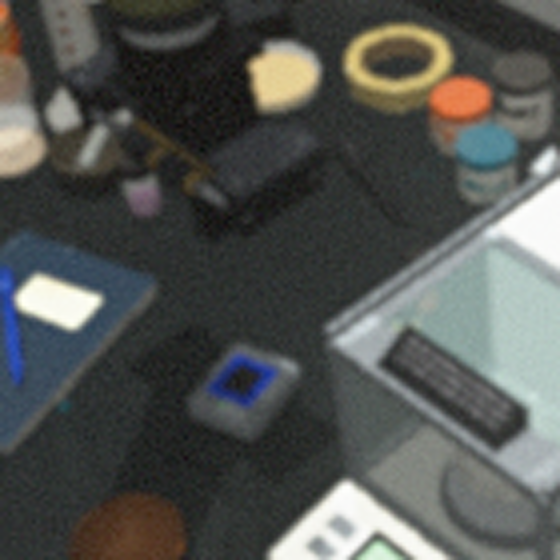

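View pics/w5.png

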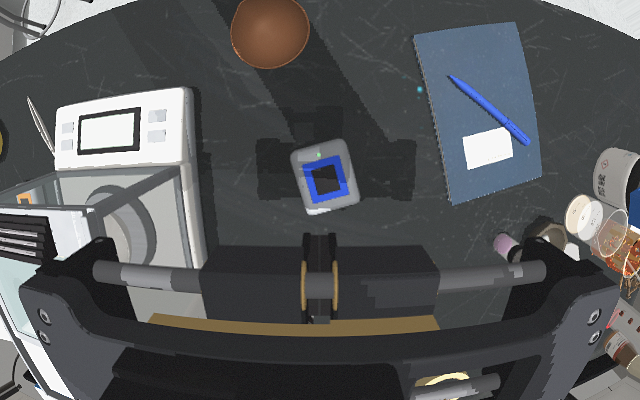

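The wrist view shows the blue-framed sensor at (326,178), just under the fingers and clear of everything else. I re-measure it from here and then go down.

Run:
```python
from h import *
d=load('w5');hsv=cv2.cvtColor(d['frame'],cv2.COLOR_RGB2HSV)
m=cv2.inRange(hsv,(105,150,100),(130,255,255));k=np.zeros_like(m);k[140:220,290:365]=m[140:220,290:365]
r=cv2.minAreaRect(cv2.findNonZero(k));p=wz(d,*r[0],.03);print(r,p)
```

```text
((325.2345886230469, 179.02691650390625), (40.34466552734375, 38.152015686035156), 74.74488067626953) [0.54818707 0.31750441 0.03      ]
```

Call:
play_rows(
  targets=[
    [[0, 0, 0, 0.007, -0.0025, 0.03, -1], [0, 0, 0, 0, 0, 0.03, -1], [0, 0, 0, 0, 0, 0.03, -1], [0, 0, 0, 0, 0, 0, -1], [0, 0, 0, 0, 0, 0, -1]],
  ],
)

```text
t: 10.38
position: [0.548, 0.318, 0.2856]
ee_rot: [0.72, 0.694, 0.002, 0.0]
wrist_force: [-0.0, -0.4, -0.3]
width: 0.0005
```

Run:
```python
from h import *
d=save('wrist','w6');hsv=cv2.cvtColor(d['frame'],cv2.COLOR_RGB2HSV)
m=cv2.inRange(hsv,(105,150,100),(130,255,255));k=np.zeros_like(m);k[140:300,250:400]=m[140:300,250:400]
r=cv2.minAreaRect(cv2.findNonZero(k));p=wz(d,*r[0],.03);print(r,p)
s=d['state'];R=Rn.from_quat(s['ee_rot']).as_matrix();g=s['position']+.164*R[:,2];print(g,R.T@(np.array([.5485,.3168,.0725])-g))
```

```text
((317.48944091796875, 208.11093139648438), (53.6950798034668, 51.65999221801758), 74.87599182128906) [0.54811937 0.31738288 0.03      ]
[0.54849319 0.3182979  0.12164318] [-1.59210587e-03 -8.11033587e-05  4.91401489e-02]
```

View pics/w6.png

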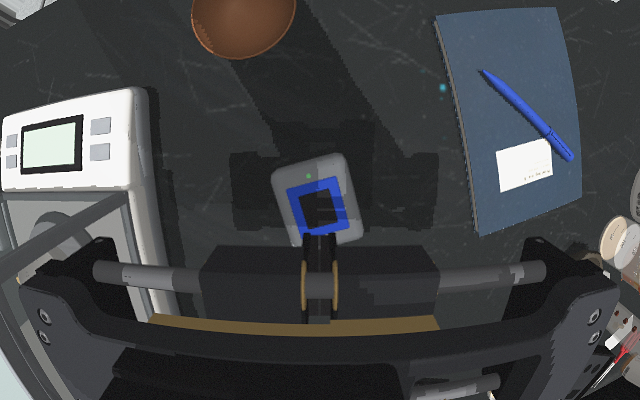

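Every view agrees on the window to within about 1 mm, and the fingers are centred over it. I make the final descent of 49 mm, which puts the fingertips about 24 mm above the window, and then dwell.

Call:
play_rows(
  targets=[
    [[0, 0, 0, -0.001, 0, 0.024, -1], [0, 0, 0, 0, 0, 0.016, -1], [0, 0, 0, 0, 0, 0.008, -1], [0, 0, 0, 0, 0, 0, -1], [0, 0, 0, 0, 0, 0, -1]],
  ],
)

```text
t: 11.05
position: [0.5475, 0.3169, 0.2361]
ee_rot: [0.72, 0.694, 0.001, 0.0]
wrist_force: [0.2, -0.5, 0.5]
width: 0.0007
```

Call:
play_rows(
  targets=[
    [[0, 0, 0, 0, 0, 0, -1], [0, 0, 0, 0, 0, 0, -1], [0, 0, 0, 0, 0, 0, -1], [0, 0, 0, 0, 0, 0, -1], [0, 0, 0, 0, 0, 0, -1]],
  ],
)

```text
t: 11.68
position: [0.5471, 0.3166, 0.2353]
ee_rot: [0.72, 0.694, 0.0, 0.0]
wrist_force: [0.2, 0.5, 0.1]
width: 0.0008
```

Call:
play_rows(
  targets=[
    [[0, 0, 0, 0, 0, 0, -1], [0, 0, 0, 0, 0, 0, -1], [0, 0, 0, 0, 0, 0, -1], [0, 0, 0, 0, 0, 0, -1], [0, 0, 0, 0, 0, 0, -1]],
  ],
)

```text
t: 12.3
position: [0.5472, 0.3167, 0.2353]
ee_rot: [0.72, 0.694, 0.0, 0.0]
wrist_force: [-0.3, 0.3, 0.5]
width: 0.0005
```

Call:
play_rows(
  targets=[
    [[0, 0, 0, 0, 0, 0, -1], [0, 0, 0, 0, 0, 0, -1], [0, 0, 0, 0, 0, 0, -1], [0, 0, 0, 0, 0, 0, -1], [0, 0, 0, 0, 0, 0, -1]],
  ],
)

```text
t: 12.92
position: [0.5471, 0.3166, 0.2353]
ee_rot: [0.72, 0.694, 0.0, -0.0]
wrist_force: [0.0, 0.2, -0.0]
width: 0.0
```

Run:
```python
from h import *
d=save('wrist','w7');c=save('scene','s7')
s=d['state'];R=Rn.from_quat(s['ee_rot']).as_matrix();g=s['position']+.164*R[:,2];print(s['t'],g,s['wrist_force'],np.linalg.norm(g[:2]-[.5483,.3171]))
f=c['frame'][:,:,::-1]
cv2.imwrite('pics/s7c.png',cv2.resize(f[110:250,190:330],None,fx=4,fy=4,interpolation=cv2.INTER_CUBIC))
```

```text
12.925 [0.54715949 0.31665092 0.07131134] [ 0.00983909  0.17577979 -0.02124902] 0.001225733986343092
```

View pics/s7c.png

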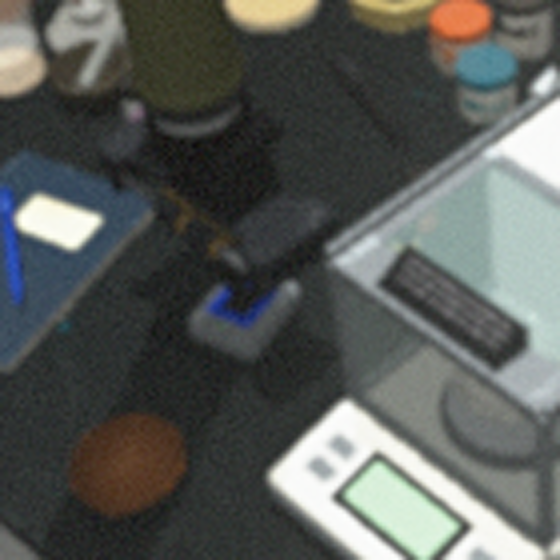

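The crop shows the fingertips hovering over the window with no contact. I add a short extra dwell and then lift 22 cm.

Call:
play_rows(
  targets=[
    [[0, 0, 0, 0, 0, 0, -1], [0, 0, 0, 0, 0, 0, -1], [0, 0, 0, 0, 0, -0.02, -1], [0, 0, 0, 0, 0, -0.05, -1], [0, 0, 0, 0, 0, -0.05, -1]],
  ],
)

```text
t: 13.65
position: [0.5471, 0.3165, 0.358]
ee_rot: [0.72, 0.694, 0.0, 0.0]
wrist_force: [0.2, -0.0, 0.7]
width: 0.0004
```

Call:
play_rows(
  targets=[
    [[0, 0, 0, 0, 0, -0.05, -1], [0, 0, 0, 0, 0, -0.05, -1], [0, 0, 0, 0, 0, 0, -1], [0, 0, 0, 0, 0, 0, -1], [0, 0, 0, 0, 0, 0, -1]],
  ],
)

```text
t: 14.28
position: [0.5468, 0.3165, 0.4539]
ee_rot: [0.72, 0.694, -0.001, -0.0]
wrist_force: [0.5, -0.7, 0.5]
width: 0.0002
```

Run:
```python
from h import *
d=save('scene','s8');w=save('wrist','w8');t=save('top','t8')
s=t['state'];print(s['t'],s['position'],s['wrist_force'])
a=load('s0') if 0 else load('scene0')
hsv=lambda d:cv2.cvtColor(d['frame'],cv2.COLOR_RGB2HSV)
for n,d1,b,lo,hi in(('blue',d,(235,270,170,200),(105,150,120),(130,255,255)),('orange',d,(355,400,250,285),(8,150,150),(24,255,255)),('orange0',a,(355,400,250,285),(8,150,150),(24,255,255))):
    m=cv2.inRange(hsv(d1),lo,hi);k=np.zeros_like(m);k[b[2]:b[3],b[0]:b[1]]=m[b[2]:b[3],b[0]:b[1]]
    r=cv2.minAreaRect(cv2.findNonZero(k));print(n,onz(d1,*r[0],.03).round(4))
f=np.hstack([x['frame'][110:320,220:420,::-1] for x in(a,d)])
cv2.imwrite('pics/cmp.png',cv2.resize(f,None,fx=2,fy=2,interpolation=cv2.INTER_CUBIC))
```

```text
14.375 [0.5469198  0.31656434 0.45384416] [-0.56996189 -0.84473794 -0.72294666]
blue [0.5513 0.3167 0.03  ]
orange [ 0.5646 -0.169   0.03  ]
orange0 [ 0.5647 -0.169   0.03  ]
```

View pics/cmp.png

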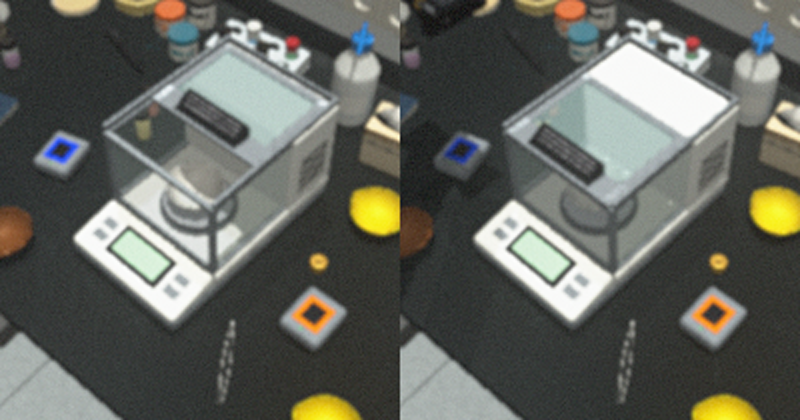

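View pics/w8.png

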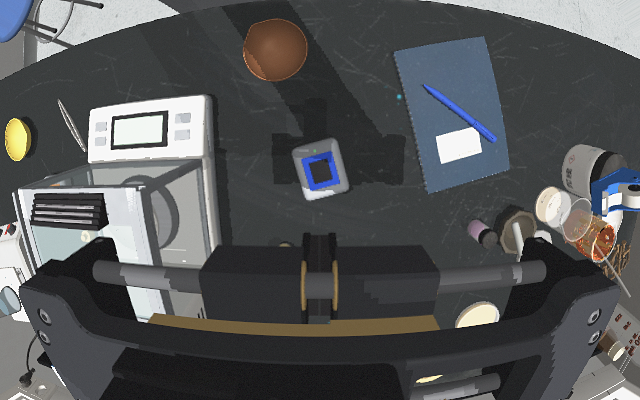

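The before/after views show all bystanders in place and the lid shut. The 2.7 mm shift in the scene-view blue mask is probably because the sensor is now in the arm's shadow, so I check it with the wrist view and then hand in.

Run:
```python
from h import *
d=load('w8');hsv=cv2.cvtColor(d['frame'],cv2.COLOR_RGB2HSV)
m=cv2.inRange(hsv,(105,150,100),(130,255,255));k=np.zeros_like(m);k[130:210,280:360]=m[130:210,280:360]
r=cv2.minAreaRect(cv2.findNonZero(k));print(wz(d,*r[0],.03))
from bench import hand_in
print(hand_in())
```

```text
[0.54820507 0.31778545 0.03      ]
the job is handed in; nothing more can be done
None
```

The job is handed in at about 14.4 s of the 48 s allowed. No verdict is reported, so what follows is from my own checks.

- **Lid:** I pushed it shut with the closed fingertips behind the grip. At the stop the push force rose from about 2 N to 9.5 N. The camera views put the grip's rear edge at x ≈ 0.547–0.549, against 0.550 expected for fully shut.
- **Pointing:** I held the fingertips about 23 mm above the blue-framed window for a little over 2 s. They were about 1 mm off centre, and the wrist force showed no contact.
- **Lift:** I then raised the hand 22 cm, well over the 15 cm asked.

**Last checks:**
- The final wrist view put the blue sensor within 1 mm of where it was at the start.
- The final scene view put it 2.7 mm off. The sensor was in the arm's shadow there, so I trust the wrist view.
- The orange sensor measured unchanged. The tweezers and the weight looked unmoved by eye in the before/after pictures.
- I did not measure the dish or the vials at the end. The dish is visible only through the shut lid, and the arm never went near any of them.

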